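# Make up the detector field-service kit

## Task

Make up the field-service kit in the steel tray: put the screwdriver, the spare battery pack, the calibration cup and the dropper bottle each into the nest that is shaped for it, screwdriver and pack lying flat and cup and bottle upright, all the way down on the nest's floor. The mains charger and the flat inlet filter only look similar and do not belong in the kit: leave them where they lie.

Things in the scene. Friction and masses are not known exactly. Their poses are not given: they have to be found in the camera images.
- screwdriver: Screwdriver lying on the worktop, red and black handle, thin steel shank, 200 mm long (not the all-dark sampling probe, 238 mm). Origin: middle of its length, on its underside; z up; y along it towards the handle. The handle, 28 mm wide and 27 high, takes up y = 0 to 100 mm, the 7 mm shank y = -100 to 0 (axis 14 mm up). Balances in the handle, about y = 45 mm.
- battery_pack: Spare battery pack: flat dark grey block with a pale label, 46 mm wide (x), 86 mm long (y = -42 to 44 mm), 20 mm high, without a cord. Origin: centre of its underside, z up. Grip across the width.
- cal_cup: Calibration cup: round plastic cup standing on its open rim, 39 mm in diameter and 32 mm high, with a narrow hose barb on top; the rim's wall is upright up to about 13 mm. Origin: centre of its underside, z up along the barb.
- dropper_bottle: Closed dropper bottle of leak-test fluid, standing: round body 32 mm in diameter up to 60 mm, above it a narrower dark dropper cap, 100 mm high in all. Origin: centre of its foot, z up.
- charger: LOOK-ALIKE of the battery pack, stays where it is: black mains charger brick, 42 mm wide (x), 88 mm long and 29 mm high, with a 16 mm stub of cord sheath at one end (104 mm in all, along y). Origin: centre of its underside.
- inlet_filter: LOOK-ALIKE of the calibration cup, stays where it is: flat inlet filter disc with slots and a short hub, 36 mm in diameter and only 14 mm high. Origin: centre of its underside.
- nest_screwdriver: Screwdriver rest: the long nest, 268 mm (y) by 62 mm (x). Walls 10 mm above the seat floor leave 42 mm (x) by 214 mm (y) round the origin; between 11 and 84 mm either side of the middle the side walls are left out for fingers. The handle may point either way along y. Origin: centre of its underside, seat floor 3 mm above it. Light grey with a black seat liner; fixed in the low dark steel tray (rim 17 mm).
- nest_battery: Battery nest, 116 mm (x) by 80 mm (y): rectangular pocket 104 mm (x) by 60 mm (y) round the origin, walls 10 mm above the seat floor, the middle 64 mm of the +y and -y walls left out for fingers. The pack's length goes along this x, either way round. Swaps bays with cup and bottle nest. Origin: centre of its underside, seat floor 3 mm above it. Light grey with a black seat liner; fixed in the low dark steel tray (rim 17 mm).
- nest_cup: Cup nest, 116 mm (x) by 80 mm (y): two crescent walls at +x and -x, 10 mm above the seat floor, round a seat of 53 mm diameter at the origin; open towards +y and -y for fingers (black slot 40 mm wide). The nests of this row stand 86 mm apart along y. Origin: centre of its underside, seat floor 3 mm above it. Light grey with a black seat liner; fixed in the low dark steel tray (rim 17 mm).
- nest_bottle: Bottle nest, 116 mm (x) by 80 mm (y): an upright round tube at the origin, 47 mm inside and 55 mm outside diameter, rim 24 mm above the seat floor. The nests of this row stand 86 mm apart along y. Origin: centre of its underside, seat floor 3 mm above it. Light grey with a black seat liner; fixed in the low dark steel tray (rim 17 mm).
Mind the look-alikes: they are no part of the job. Of the things like the cal_cup, leave any that is brown; of the rest the smaller one is meant.

How it is judged:
At the end, for the whole second after the job is handed in: Each of the four parts rests in its own nest: origin within 11 mm of the nest's centre along x and y (screwdriver 13 along y), at most 7 mm above the nest's origin, tilt under 0.12 rad; screwdriver aligned within 0.12, pack 0.25 rad, either way round. Charger and filter moved less than 20 mm (x of screwdriver in the frame of nest_screwdriver between -0.011 and 0.011 m and y of screwdriver in the frame of nest_screwdriver between -0.013 and 0.013 m and z of screwdriver in the frame of nest_screwdriver between -0.002 and 0.007 m and angle between each of screwdriver, battery_pack, cal_cup, dropper_bottle's own z axis and vertical below 0.12 rad and linear speed of each of screwdriver, battery_pack, cal_cup, dropper_bottle below 0.02 m/s and angle between the y axis of screwdriver and the y axis of nest_screwdriver, either way round below 0.12 rad and x of battery_pack in the frame of nest_battery between -0.011 and 0.011 m and y of battery_pack in the frame of nest_battery between -0.011 and 0.011 m and z of battery_pack in the frame of nest_battery between -0.002 and 0.007 m and angle between the y axis of battery_pack and the x axis of nest_battery, either way round below 0.25 rad and x of cal_cup in the frame of nest_cup between -0.011 and 0.011 m and y of cal_cup in the frame of nest_cup between -0.011 and 0.011 m and z of cal_cup in the frame of nest_cup between -0.002 and 0.007 m and x of dropper_bottle in the frame of nest_bottle between -0.011 and 0.011 m and y of dropper_bottle in the frame of nest_bottle between -0.011 and 0.011 m and z of dropper_bottle in the frame of nest_bottle between -0.002 and 0.007 m and distance of each of charger, inlet_filter from where it was at the start of the episode below 0.02 m); the robot touches nothing.
It fails at once if the mains charger is moved more than 20 mm (distance of charger from where it was at the start of the episode above 0.02 m).
It fails at once if the inlet filter is moved more than 20 mm (distance of inlet_filter from where it was at the start of the episode above 0.02 m).
It also fails if it takes over 106 s, if anything falls off the work surface, if the arm or the gripper's body presses on something with over 40 N, if the wrist force passes 120 N, or if a joint passes its speed limit or range.

## Robot

A 6-joint arm with a two-finger parallel gripper is mounted at the origin on a cart in front of the work surface, level with it; the furniture and walls round the work are solid. World frame = base frame: x ahead of the robot, y to its left, z up, the work surface at z = 0. Lengths are in m, angles in rad, forces in N, time in s.
With the tool pointing down it reaches from about 0.3 to 0.775 m from the base axis. Payload 14.6 kg.
Tool frame: the origin (TCP) lies at the very end of the fingers, on their centre line; the grasp point (between the pads) lies 19 mm behind it; z points along the fingers, y is the line along which they close (so a half turn about z gives the same grasp; the last joint's range is limited). The gripper opens to 94 mm and grips with 3 to 60 N. Pads are 16 mm wide; open, the fingers measure 119 mm over their backs; the gripper's body (75 mm by 177 mm) begins 78 mm behind the grasp point.
Start: joints at [1.256, 0.3, 1.521, -0, 1.321, -0.067], TCP at [0.135, 0.533, 0.205] pointing down, gripper open.
Joint ranges: [-3.03, 3.03], [-0.79, 2.21], [0.23, 2.52], [-1.04, 4.18], [0, 3.07], [-2.55, 2.55]. Speed limits (rad/s): [2.22, 2.22, 2.57, 3.14, 3.14, 3.14].

## Interface

Orientations are given as [roll, pitch, yaw] about the fixed x, y, z axes, in that order (R = Rz(yaw) Ry(pitch) Rx(roll)).
In Python, from station import telemetry, cams, hand_in, nets gives the robot as it stands.
- The arm moves only by the tool move_arm, never from a script. Its argument "increments" is a list of rows, each a list of 4 numbers: the shift along the tool's x, y, z in m, then the turn about the tool's z in rad. In form: [[tx, ty, tz, roll], ...]. A call has 1 to 20 rows; each row shifts and turns the commanded pose from where the row before left it, along the tool's axes as they then stand; what a row does not reach is not made up. A row lasts 1/8 s, in which the tool goes at most 62.5 mm and 10.7 degrees, less where a joint would pass 70% of its speed; a pose out of reach is approached as far as the arm can. A call is refused whole if a number of a shift passes 0.0625 or a number of a turn 0.188, either way. A call with a gripper value outside its range is refused whole. "grip" is the opening, from 0 (shut) to 1 (fully open), set as the call begins (left out, the last holds). The fingers move at their own pace and stop on an object; "force" is the grip in N (left out, the last holds). Time passes only in rows, so rows that do not move let the fingers close. It gives the time, the measured TCP pose, the force, the opening and the grip force at its end, in the units of the state.
- telemetry.get_obs(): the state, without advancing time (a new reading comes with each control period).
- cams.camera(name): name is "scene" or "top"; returns the picture (400x640x3 uint8, blue, green, red); there is no depth.
- cams.camera_model(name): a dict with "intrinsics" (3x3 intrinsics, pixels), "k1" (the pictures are not rectified: a ray, as slopes to the right and down, at radius r is drawn at 1 + k1 r^2 times it, then the intrinsics apply), "xyz" and "attitude" of the camera in the world. Camera axes: x right, y up, looking along -z (the intrinsics and any distortion apply to the point x, -y, -z); pixel columns grow to the right and rows downward; lengths in m; the calibration is good to about 2 mm. A picture is of the moment at which its call begins. camera_model takes no time and is no camera call.
- hand_in(): hands the job in; it is judged then, once.
Trained networks look in the newest picture that a camera, given by its name, has taken for a name from the list of things; names that differ only in an ending like _2 or _b are one class to them, and where a whole thing is asked for, a point or a joint stands for the part that bears it (a point fixed in the world has none). Each returns a list of dicts, best first, with "conf" (0 to 1); they miss things now and then, are a little off and sometimes report something else, mostly with a low value. They report only what shows in the picture. A call takes as long as a camera call. They do not tell look-alikes from the thing itself.
- nets.search_frame(camera, query): "extent" ([left, top, right, bottom] in pixels, round what is visible of it).
- nets.mark_of(camera, query): "centre" ([column, row] in pixels: a listed point, or the origin of a listed thing).
The state is a dict: "time_s": time; "qpos": joint angles; "joint_vel": joint speeds; "tau": joint torques, N m; "ee_pos": TCP position; "eef_rot": TCP orientation; "force": force on the tool from outside, world axes, zero at the start; "moment": the same for the moment, N m; "grip_width": finger opening in m; "grip_force": force on a finger pad.
Only numpy, scipy, OpenCV 4.12 (cv2) and the standard library are available. Lean on these libraries where they do the work, as an engineer would, in place of code of your own. Each camera call takes 0.05 s, during which the arm holds its last target. There are 200 camera calls.

## Working session

There is one attempt and no reset: what is moved stays moved. The work goes in short steps, Python scripts to look and compute and a tool call to move; the robot and the scene stay as the last step left them, time stands still between calls to the robot, and variables do not carry over. Pictures are saved under pics/ and viewed, at most 16 in all, crops included, and the job is handed in when it is done.

Besides the shell and the picture viewer there is one more tool, called as name(argument=value, ...) on one line, values as JSON. move_arm: Moves the arm, as the interface text tells. Its arguments: {"type":"object","properties":{"increments":{"type":"array"},"grip":{"type":"number"},"force":{"type":"number"}},"required":["increments"]}

```bash
mkdir -p pics; ls
cat > h.py <<'E'
import numpy as np, cv2
from scipy.spatial.transform import Rotation as R
from station import telemetry, cams, nets, hand_in
def ray(cam,px):
    m=cams.camera_model(cam);K=np.array(m["intrinsics"]);k=m["k1"]
    d=(np.array(px,float)-K[:2,2])/[K[0,0],K[1,1]];u=d.copy()
    for _ in range(20): u=d/(1+k*(u@u))
    a=np.array(m["attitude"])
    Rm=a if a.shape==(3,3) else R.from_euler('xyz',a).as_matrix() if a.size==3 else None
    return np.array(m["xyz"]),Rm@np.array([u[0],-u[1],-1])
def at(cam,px,z):
    o,d=ray(cam,px);return o+d*(z-o[2])/d[2]
E
python3 - <<'E'
from h import *
for c in("scene","top"):
    print(cams.camera_model(c)); cv2.imwrite(f"pics/{c}0.png",cams.camera(c))
o=telemetry.get_obs();print(o)
for n in "screwdriver battery_pack cal_cup dropper_bottle charger inlet_filter nest_screwdriver nest_battery nest_cup nest_bottle".split():
  for c in("top","scene"):
    print(n,c,[(np.round(x["centre"]),round(x["conf"],2),np.round(at(c,x["centre"],0.0),3)[:2]) for x in nets.mark_of(c,n)])
E
```

```text
pics
{'intrinsics': array([[386.11529773,   0.        , 315.12414503],
       [  0.        , 386.11529773, 207.85579664],
       [  0.        ,   0.        ,   1.        ]]), 'k1': 0.02925971061244914, 'xyz': array([-0.07336684, -0.33077436,  0.92742979]), 'attitude': array([ 0.68830608, -0.0130428 , -1.05718077])}
{'intrinsics': array([[394.54435362,   0.        , 317.31503119],
       [  0.        , 394.54435362, 198.91306132],
       [  0.        ,   0.        ,   1.        ]]), 'k1': -0.06438271900448453, 'xyz': array([ 0.35867051, -0.00368108,  1.00239549]), 'attitude': array([ 0.19651272, -0.01306949, -1.55971208])}
{'time_s': 0.1, 'qpos': array([ 1.25638149e+00,  3.00424936e-01,  1.52151190e+00, -5.44890134e-06,
        1.32072819e+00, -6.66264575e-02]), 'joint_vel': array([-1.04564066e-03, -1.04404660e-03, -2.50339882e-04, -4.93786302e-05,
       -5.64025064e-04,  2.69882775e-04]), 'tau': array([ 1.73930071e-04, -5.32649374e+01, -3.53282189e+01,  7.09206867e-02,
        2.34274036e-02, -7.29376461e-05]), 'ee_pos': array([0.1348369 , 0.5329671 , 0.20494092]), 'eef_rot': array(
[... 1314 characters left out ...]
([0.556, 0.374]))]
nest_screwdriver top [(array([318., 221.]), 0.66, array([ 0.501, -0.017])), (array([415., 227.]), 0.17, array([ 0.489, -0.267]))]
nest_screwdriver scene [(array([313., 231.]), 0.86, array([ 0.518, -0.005]))]
nest_battery top [(array([312., 183.]), 0.71, array([0.601, 0.001]))]
nest_battery scene [(array([324., 212.]), 0.56, array([0.597, 0.002]))]
nest_cup top [(array([347., 180.]), 0.82, array([ 0.611, -0.093])), (array([316., 219.]), 0.32, array([ 0.506, -0.012]))]
nest_cup scene [(array([355., 221.]), 0.75, array([ 0.611, -0.096]))]
nest_bottle top [(array([283., 187.]), 0.79, array([0.589, 0.076]))]
nest_bottle scene [(array([300., 202.]), 0.97, array([0.593, 0.085]))]
```

Run:
```python
import cv2
a=cv2.imread("pics/top0.png");b=cv2.imread("pics/scene0.png")
cv2.imwrite("pics/t1.png",cv2.resize(a[110:340,120:500],(800,484),interpolation=cv2.INTER_CUBIC))
cv2.imwrite("pics/s1.png",cv2.resize(b[140:340,160:480],(800,500),interpolation=cv2.INTER_CUBIC))
```

```text
(no output)
```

View pics/t1.png

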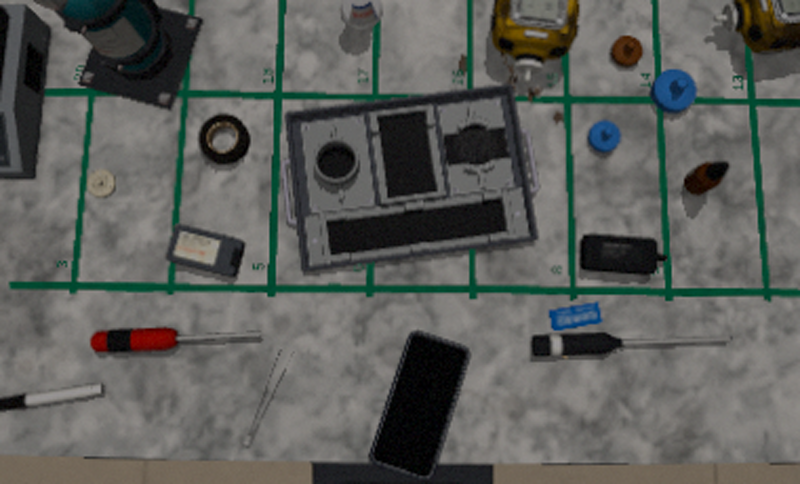

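View pics/s1.png

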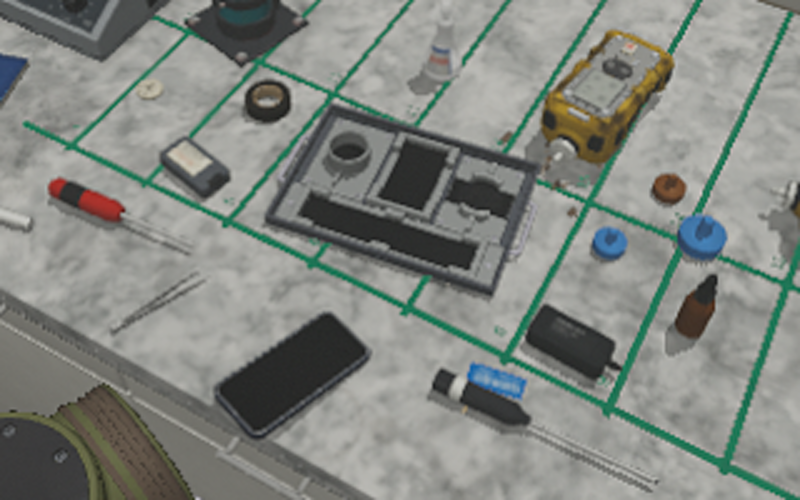

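The top crop shows the tray in the middle: tube at (336,162), battery nest at (408,155), cup nest at (478,150) and the long nest at (418,228). The red screwdriver is at (135,340), the pack at (205,252), and the filter disc at (101,183). The small blue cup is at (604,137), with the bigger blue one at (675,90) and the brown one at (627,50). The bottle is at (705,177) and the charger at (620,254).

```bash
cat >> h.py <<'E'
def proj(cam,P):
    m=cams.camera_model(cam);K=np.array(m["intrinsics"]);P=np.atleast_2d(P)
    p=(P-np.array(m["xyz"]))@R.from_euler('xyz',m["attitude"]).as_matrix()
    u=np.stack([p[:,0]/-p[:,2],-p[:,1]/-p[:,2]],1)
    u=u*(1+m["k1"]*(u**2).sum(1,keepdims=True))
    return u@np.diag([K[0,0],K[1,1]])+K[:2,2]
def ortho(cam,img,z,x0,x1,y0,y1,s=1000):  # col grows with -y from y1, row with -x from x1
    w=int((y1-y0)*s);h=int((x1-x0)*s)
    c,r=np.meshgrid(np.arange(w),np.arange(h))
    P=np.stack([x1-r/s,y1-c/s,np.full(c.shape,z)],-1).reshape(-1,3)
    m=proj(cam,P).astype(np.float32).reshape(h,w,2)
    return cv2.remap(img,m[...,0],m[...,1],cv2.INTER_CUBIC)
E
python3 - <<'E'
from h import *
ims={c:cv2.imread(f"pics/{c}0.png") for c in("top","scene")}
def rects(cam,z,box,f,amin):
    o=ortho(cam,ims[cam],z,*box); m=f(o).astype(np.uint8)
    n,l,s,_=cv2.connectedComponentsWithStats(m)
    for i in range(1,n):
        if s[i,4]>amin:
            pts=np.argwhere(l==i)[:,::-1].astype(np.float32)
            (a,b),wh,th=cv2.minAreaRect(pts); c=pts.mean(0)
            print(cam,"rect",np.round([box[1]-b/1000,box[3]-a/1000],4),"cen",np.round([box[1]-c[1]/1000,box[3]-c[0]/1000],4),np.round(wh),round(th,1),len(pts))
dark=lambda t:(lambda o:o.max(2)<t)
blue=lambda o:(o[...,0].astype(int)-o[...,2]>50)
red=lambda o:(o[...,2].astype(int)-o[...,0]>60)
for c in ims:
    print("nests");rects(c,0.003,(.43,.68,-.16,.14),dark(40),600)
    print("cup");rects(c,0.015,(.58,.75,-.4,-.2),blue,300)
    print("sd red");rects(c,0.014,(.3,.45,.15,.4),red,300)
# manual
T=lambda x,y:(120+x/2.105,110+y/2.104)
S=lambda x,y:(160+x/2.5,140+y/2.5)
a=at("top",T(91,341),.014);b=at("top",T(262,337),.014);print("sd top",a,b,np.linalg.norm(a-b))
a=at("scene",S(50,190),.014);b=at("scene",S(191,250),.014);print("sd scene",a,b,np.linalg.norm(a-b))
print("bat top",[np.round(at("top",T(*p),.02)[:2],3) for p in((175,226),(245,243),(236,278),(167,260))])
print("bottle top-cap",at("top",T(724,165),.1),"scene",at("scene",S(713,281),.1),"foot",at("top",T(690,185),.0),at("scene",S(690,330),0))
t=ortho("top",ims["top"],.01,.33,.7,-.42,.38);cv2.imwrite("pics/o.png",t)
s=ortho("scene",ims["scene"],.02,.4,.58,.15,.35,2000);t=ortho("top",ims["top"],.02,.4,.58,.15,.35,2000)
s2=ortho("scene",ims["scene"],.0,.5,.64,-.45,-.25,2000);t2=ortho("top",ims["top"],.0,.5,.64,-.45,-.25,2000)
A=np.vstack([t[:280],t2]);B=np.vstack([s[:280],s2]);cv2.imwrite("pics/c.png",np.hstack([A,B]))
E
```

```text
nests
top rect [ 0.6397 -0.0387] cen [ 0.6448 -0.0237] [331. 151.] 25.2 2682
top rect [ 0.6011 -0.0023] cen [ 0.6011 -0.0019] [103.  60.] 81.7 5970
top rect [ 0.6144 -0.0881] cen [ 0.6127 -0.0876] [50. 81.] 87.2 3136
top rect [0.5915 0.0855] cen [0.5915 0.0853] [45. 44.] 35.5 1580
top rect [ 0.51   -0.0156] cen [ 0.5096 -0.0156] [ 42. 215.] 81.6 8484
cup
top rect [ 0.6855 -0.3375] cen [ 0.6858 -0.3376] [53. 53.] 90.0 2299
top rect [ 0.6242 -0.2463] cen [ 0.6242 -0.2464] [37. 39.] 45.0 1171
sd red
top rect [0.3703 0.2933] cen [0.3702 0.294 ] [24. 54.] 86.8 1226
top rect [0.3659 0.3578] cen [0.3659 0.3569] [22. 19.] 85.9 368
nests
cup
scene rect [ 0.6514 -0.2189] cen [ 0.6628 -0.2261] [138. 132.] 36.9 1023
scene rect [ 0.683 -0.335] cen [ 0.6836 -0.3358] [64. 52.] 90.0 2602
scene rect [ 0.6185 -0.3195] cen [ 0.6156 -0.3193] [75.  7.] 90.0 382
scene rect [ 0.6205 -0.2464] cen [ 0.6211 -0.246 ] [44. 37.] 79.7 1324
sd red
scene rect [0.3704 0.297 ] cen [0.3705 0.2973] [27. 59.] 86.8 1424
scene rect [0.3651 0.3614] cen [0.3663 0.3608] [27. 18.] 76.0 370
sd top [0.36532599 0.36575999 0.014     ] [0.37365215 0.16355487 0.014     ] 0.20237646703754614
sd scene [0.35764899 0.36156244 0.014     ] [0.37093381 0.16417257 0.014     ] 0.19783642047439073
bat top [array([0.503, 0.273]), array([0.484, 0.188]), array([0.442, 0.196]), array([0.462, 0.28 ])]
bottle top-cap [ 0.56866786 -0.36192287  0.1       ] scene [ 0.56255656 -0.3636664   0.1       ] foot [ 0.56569668 -0.35668756  0.        ] [ 0.56464337 -0.36509709  0.        ]Traceback (most recent call last):
  File "<stdin>", line 28, in <module>
    return _nx.concatenate(arrs, 0, dtype=dtype, casting=casting)
           ~~~~~~~~~~~~~~~^^^^^^^^^^^^^^^^^^^^^^^^^^^^^^^^^^^^^^^
ValueError: all the input array dimensions except for the concatenation axis must match exactly, but along dimension 1, the array at index 0 has size 399 and the array at index 1 has size 400
```

View pics/o.png

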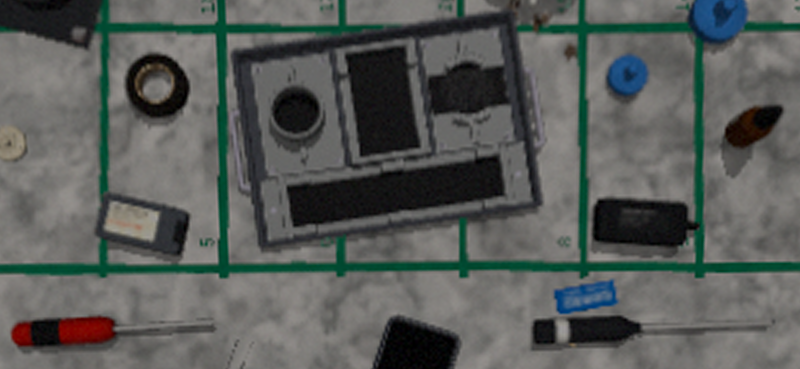

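Both views agree and the sizes fit: battery pocket 103x60, long seat 42x215, cup 39, screwdriver about 200 mm. The tray yaw is about 0.145. I'll do the screwdriver first, since the tall bottle has to go last.

move_arm(increments=[[0,0,0,0.1816],[0,0,0,0.1816],[0,0,0,0.1816],[0,0,0,0.1816],[0,0,0,0.1816],[0,0,0,0.1816],[0,0,0,0.1814],[-0.0336,0.0315,0,0],[-0.0336,0.0315,0,0],[-0.0336,0.0315,0,0],[-0.0336,0.0315,0,0],[-0.0336,0.0315,0,0],[-0.0336,0.0315,0,0],[-0.0336,0.0315,0,0],[0,0,0.05,0],[0,0,0.05,0],[0,0,0,0]], grip=0.6, force=25)

```text
time_s: 3.22
ee_pos: [0.366, 0.3087, 0.1032]
eef_rot: [-3.137, 0.003, 1.623]
force: [0.2, -0.5, 1.6]
grip_width: 0.0567
grip_force: 0.0
```

```bash
cat >> h.py <<'E'
def look(cam,name,box,z,s=2000,show=()):
    o=ortho(cam,cams.camera(cam),z,*box,s)
    cv2.imwrite("pics/"+name,o); return o
def plan(x,y,z,psi):
    o=telemetry.get_obs();p=o["ee_pos"];q=o["eef_rot"][2];d=np.array([x,y,z])-p
    t=(q-psi+np.pi)%(2*np.pi)-np.pi
    c,s=np.cos(psi),np.sin(psi)
    print("turn",round(t,3),"then shift",np.round([c*d[0]+s*d[1],s*d[0]-c*d[1],-d[2]],4),"pose",np.round(p,4),round(q,4))
E
python3 - <<'E'
from h import *
plan(.367,.3095,.004,1.623)
c=cams.camera("top");cv2.imwrite("pics/t2.png",cv2.resize(c[180:330,110:310],(800,600),interpolation=cv2.INTER_CUBIC))
E
```

```text
turn -0.0 then shift [0.0007 0.001  0.0992] pose [0.366  0.3087 0.1032] 1.6226
```

View pics/t2.png

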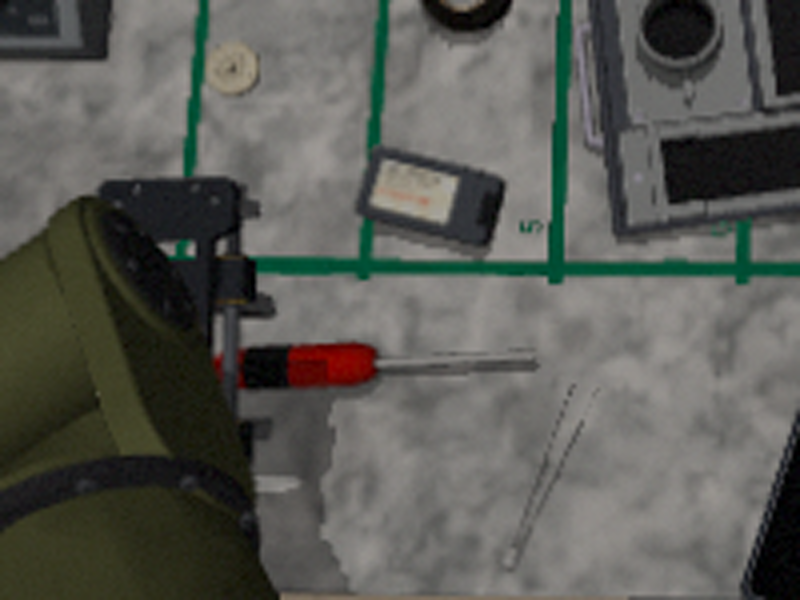

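The fingers straddle the handle, with the screwdriver axis at row ~363 of the crop. Descend and grip.

move_arm(increments=[[0,0.001,0.05,0],[0,0,0.04,0],[0,0,0.009,0],[0,0,0,0]])

```text
time_s: 3.78
ee_pos: [0.3692, 0.3106, 0.0082]
eef_rot: [3.14, -0.001, 1.623]
force: [0.8, 0.1, 0.1]
grip_width: 0.056
grip_force: 0.0
```

move_arm(increments=[[0,0,0,0],[0,0,0,0],[0,0,0,0],[0,0,0,0],[0,0,0,0],[0,0,-0.05,0],[0,0,-0.05,0],[0,0,0,0]], grip=0.1, force=30)

```text
time_s: 4.78
ee_pos: [0.3696, 0.3108, 0.1097]
eef_rot: [3.136, -0.003, 1.623]
force: [-0.8, -0.6, -1.1]
grip_width: 0.0271
grip_force: 30.0
```

Run:
```python
from h import *
import math
# nest centre (.510,-.0156), grip point 44 mm along +y of nest
th=.145
plan(.510-.044*math.sin(th),-.0156+.044*math.cos(th),.10,1.571+th)
c=cams.camera("top");o=ortho("top",c,.115,.3,.48,.12,.42,2000)
cv2.imwrite("pics/t3.png",o)
print([(np.round(x["extent"]),x["conf"]) for x in nets.search_frame("top","screwdriver")])
```

```text
turn -0.093 then shift [-0.2993  0.0917  0.0097] pose [0.3696 0.3108 0.1097] 1.6229
[(array([168., 266., 230., 279.]), 0.73), (array([161., 192., 173., 206.]), 0.26)]
```

View pics/t3.png

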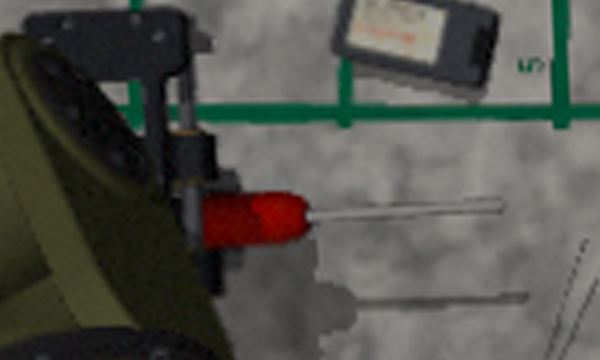

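It is held: width 27 mm, level, shank tip at col 502 (y≈0.169), so the grip sits about 44 mm from its middle. Going over the long nest.

move_arm(increments=[[0,0,0,-0.093],[-0.0499,0.0153,0,0],[-0.0499,0.0153,0,0],[-0.0499,0.0153,0,0],[-0.0499,0.0153,0,0],[-0.0499,0.0153,0,0],[-0.0498,0.0152,0,0],[0,0,0.03,0],[0,0,0,0],[0,0,0,0]])

```text
time_s: 6.12
ee_pos: [0.5021, 0.0274, 0.0765]
eef_rot: [-3.141, -0.0, 1.716]
force: [0.6, 0.5, -1.4]
grip_width: 0.027
grip_force: 30.0
```

Run:
```python
from h import *
plan(.5036,.0279,.011,1.716)
cv2.imwrite("pics/t4.png",cv2.resize(cams.camera("scene")[170:290,220:400],(800,533),interpolation=cv2.INTER_CUBIC))
```

```text
turn 0.0 then shift [0.0003 0.0016 0.0655] pose [0.5021 0.0274 0.0765] 1.7165
```

View pics/t4.png

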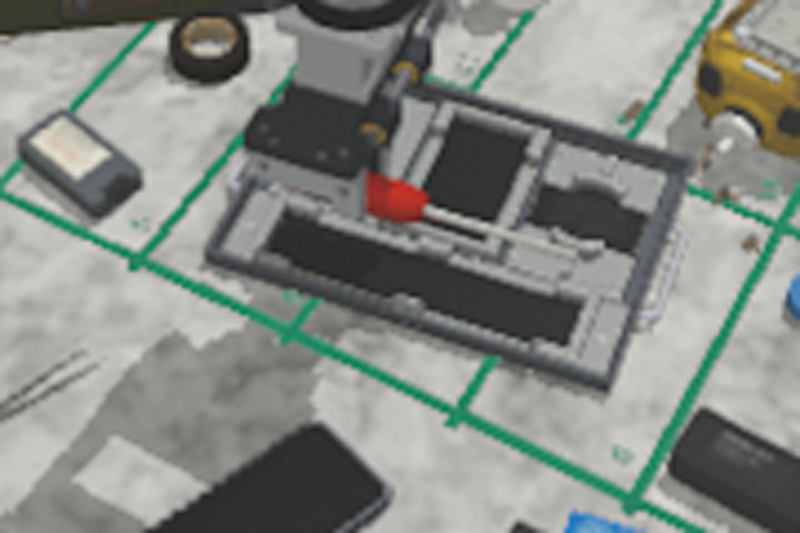

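It hangs parallel above the long seat, with the shank at (510,225) heading over (590,250). Lower it until it touches.

move_arm(increments=[[0,0.0016,0.03,0],[0,0,0.02,0],[0,0,0.008,0],[0,0,0.003,0],[0,0,0.002,0],[0,0,0,0]])

```text
time_s: 6.92
ee_pos: [0.5041, 0.0272, 0.0139]
eef_rot: [3.141, 0.0, 1.716]
force: [0.1, -0.6, -1.5]
grip_width: 0.0266
grip_force: 30.0
```

move_arm(increments=[[0,0,0.002,0],[0,0,0.002,0],[0,0,0,0]])

```text
time_s: 7.3
ee_pos: [0.5043, 0.027, 0.0122]
eef_rot: [3.141, 0.0, 1.716]
force: [-16.7, -1.1, 38.2]
grip_width: 0.0269
grip_force: 30.0
```

move_arm(increments=[[0,0,-0.002,0],[0,0,0,0]])

```text
time_s: 7.55
ee_pos: [0.5043, 0.0271, 0.0122]
eef_rot: [3.14, 0.0, 1.716]
force: [-3.4, 0.1, 11.8]
grip_width: 0.0264
grip_force: 30.0
```

move_arm(increments=[[0,0,0,0],[0,0,0,0],[0,0,0,0]], grip=0.4)

```text
time_s: 7.92
ee_pos: [0.5038, 0.0271, 0.0113]
eef_rot: [-3.141, -0.0, 1.716]
force: [0.5, 0.7, -0.1]
grip_width: 0.0374
grip_force: 0.0
```

move_arm(increments=[[0,0,-0.02,0],[0,0,-0.05,0],[0,0,-0.05,0],[0.05,0,0,-0.15],[0.05,0,0,0.15],[0.05,0,0,0.15],[0,0,0,0],[0,0,0,0]])

```text
time_s: 8.93
ee_pos: [0.4749, 0.1736, 0.1313]
eef_rot: [-3.141, 0.0, 1.568]
force: [0.6, -0.7, -0.6]
grip_width: 0.0376
grip_force: 0.0
```

Run:
```python
from h import *
t=cams.camera("top")
o=ortho("top",t,.014,.42,.58,-.15,.12,2000);q=ortho("top",t,.02,.4,.54,.12,.38,2000)
w=min(o.shape[1],q.shape[1]);cv2.imwrite("pics/t5.png",np.vstack([o[:,:w],q[:,:w]]))
plan(.476,.236,.10,1.34)
```

```text
turn 0.227 then shift [ 0.0614 -0.0134  0.0313] pose [0.475  0.1732 0.1313] 1.5668
```

View pics/t5.png

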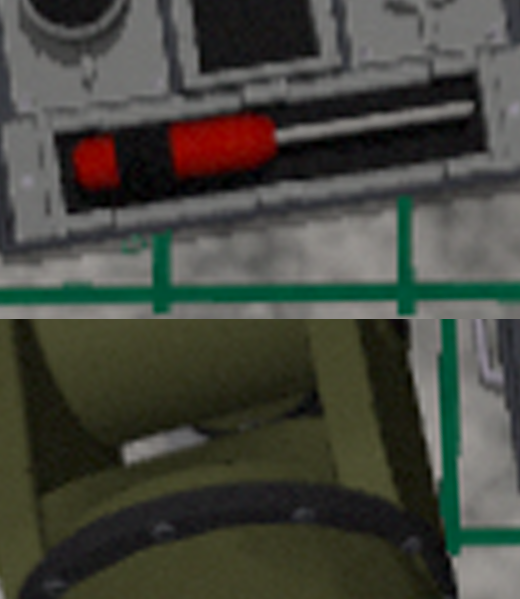

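The screwdriver lies in the long seat: ends at (73,165) and (475,108), middle ≈ (0.512,-0.017), yaw matches. Now the pack.

move_arm(increments=[[0,0,0,0.113],[0,0,0,0.114],[0.03,-0.007,0,0],[0.03,-0.007,0,0],[0,0,0.03,0],[0,0,0,0]], grip=0.8)

```text
time_s: 9.72
ee_pos: [0.4744, 0.2343, 0.0999]
eef_rot: [-3.139, 0.002, 1.339]
force: [-0.6, -0.3, 0.3]
grip_width: 0.0751
grip_force: 0.0
```

Run:
```python
from h import *
plan(.475,.235,.005,1.34)
for c,P in(("top",[(203.75,217),(236.5,225),(232.5,242.5),(199.5,233.25)]),):
    Q=np.array([at(c,p,.02)[:2] for p in P]);print(np.round(Q,3),Q.mean(0))
a,b=[ortho(c,cams.camera(c),.02,.4,.55,.14,.33,2000) for c in("top","scene")]
cv2.imwrite("pics/t6.png",np.hstack([a,b]))
```

```text
turn -0.001 then shift [0.0008 0.0004 0.0949] pose [0.4744 0.2343 0.0999] 1.3386
[[0.504 0.271]
 [0.485 0.187]
 [0.441 0.195]
 [0.463 0.279]] [0.47318528 0.2333884 ]
```

View pics/t6.png

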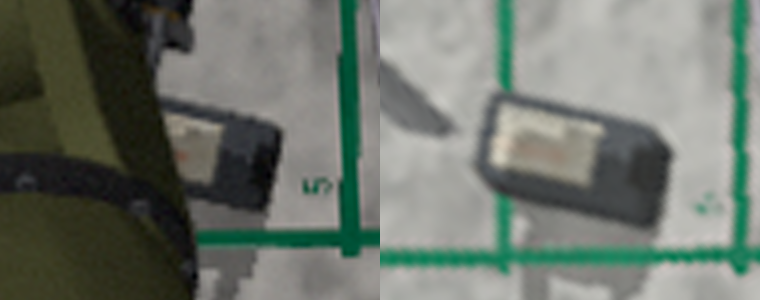

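The pack's top face is centred near col 192, row 158 in the scene half, about (0.471,0.234). That agrees with the top view, so go down.

move_arm(increments=[[0,-0.001,0.05,0],[0,0,0.035,0],[0,0,0.009,0],[0,0,0,0]])

```text
time_s: 10.32
ee_pos: [0.4748, 0.2357, 0.0086]
eef_rot: [3.141, -0.001, 1.338]
force: [-0.5, -0.7, -0.1]
grip_width: 0.0755
grip_force: 0.0
```

move_arm(increments=[[0,0,0,0],[0,0,0,0],[0,0,0,0],[0,0,0,0],[0,0,0,0],[0,0,-0.05,0],[0,0,-0.05,0],[0,0,0,0]], grip=0.3)

```text
time_s: 11.32
ee_pos: [0.4755, 0.2364, 0.1107]
eef_rot: [3.137, -0.004, 1.339]
force: [-0.6, 0.2, -2.6]
grip_width: 0.0459
grip_force: 30.0
```

Run:
```python
from h import *
plan(.6011,-.002,.11,.145)
b=ortho("scene",cams.camera("scene"),.12,.38,.58,.1,.34,2500);cv2.imwrite("pics/t7.png",b)
```

```text
turn 1.194 then shift [0.0898 0.2541 0.0007] pose [0.4755 0.2364 0.1107] 1.3389
```

View pics/t7.png

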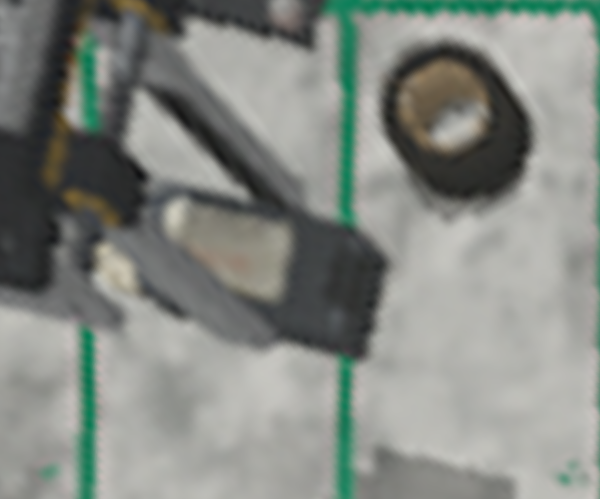

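The pack is held level with a 46 mm width, roughly centred in the fingers. Turn it and carry it over the battery nest.

move_arm(increments=[[0,0,0,0.1706],[0,0,0,0.1706],[0,0,0,0.1706],[0,0,0,0.1706],[0,0,0,0.1706],[0,0,0,0.1706],[0,0,0,0.1704],[0.015,0.0424,0,0],[0.015,0.0424,0,0],[0.015,0.0424,0,0],[0.015,0.0424,0,0],[0.015,0.0424,0,0],[0.0148,0.0421,0,0],[0,0,0.04,0],[0,0,0,0],[0,0,0,0]])

```text
time_s: 13.38
ee_pos: [0.5995, -0.0023, 0.0676]
eef_rot: [-3.141, 0.001, 0.145]
force: [1.0, -0.5, -1.2]
grip_width: 0.0458
grip_force: 30.0
```

Run:
```python
from h import *
plan(.6011,-.002,.012,.145)
t,b=[ortho(c,cams.camera(c),.085,.5,.7,-.1,.1,2000) for c in("top","scene")];cv2.imwrite("pics/t8.png",np.hstack([t,b]))
```

```text
turn 0.0 then shift [ 0.0016 -0.      0.0556] pose [ 0.5995 -0.0023  0.0676] 0.1454
```

View pics/t8.png

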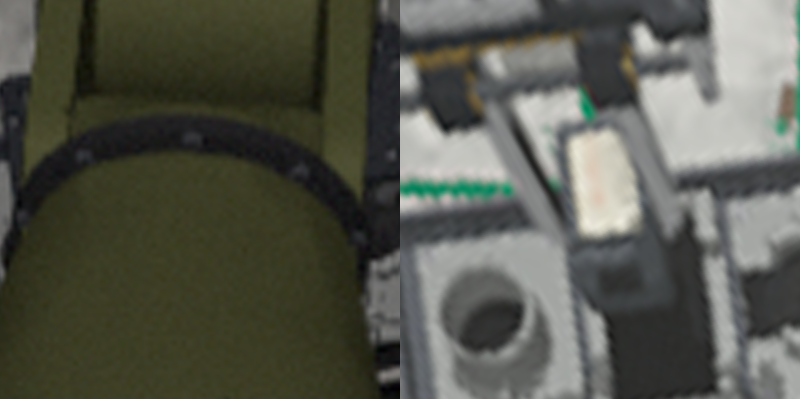

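The pack is aligned with the pocket, its top face centred near (612,198) → (0.601,-0.006). Lower it.

move_arm(increments=[[0.0016,0,0.03,0],[0,0,0.015,0],[0,0,0.006,0],[0,0,0.003,0],[0,0,0,0],[0,0,0,0]])

```text
time_s: 14.22
ee_pos: [0.6015, -0.0025, 0.014]
eef_rot: [3.141, -0.001, 0.145]
force: [0.6, -0.7, 0.7]
grip_width: 0.0457
grip_force: 30.0
```

move_arm(increments=[[0,0,0.0015,0],[0,0,0.001,0],[0,0,0,0]])

```text
time_s: 14.6
ee_pos: [0.6016, -0.0025, 0.0139]
eef_rot: [3.141, -0.001, 0.145]
force: [-14.9, 0.4, 28.4]
grip_width: 0.0453
grip_force: 30.0
```

move_arm(increments=[[0,0,0,0],[0,0,0,0],[0,0,0,0]], grip=0.63)

```text
time_s: 14.98
ee_pos: [0.6012, -0.0025, 0.0108]
eef_rot: [-3.142, 0.0, 0.145]
force: [-0.4, -0.0, -0.5]
grip_width: 0.059
grip_force: 0.0
```

move_arm(increments=[[0,0,-0.03,0],[0,0,-0.05,0],[0,0,-0.05,0],[0,0.05,0,0],[0,0.05,0,0],[0,0.05,0,0],[0,0.05,0,0],[0,0.04,0,0],[0,0,0,0],[0,0,0,0]])

```text
time_s: 16.23
ee_pos: [0.6357, -0.2394, 0.1406]
eef_rot: [-3.141, 0.0, 0.145]
force: [0.4, -0.5, -0.8]
grip_width: 0.0594
grip_force: 0.0
```

Run:
```python
from h import *
t=cams.camera("top")
q=ortho("top",t,.025,.5,.7,-.1,.1,2000);b=ortho("top",t,.03,.52,.72,-.43,-.23,2000)
cv2.imwrite("pics/t9.png",np.hstack([q,b]))
plan(.623,-.2464,.05,.145)
```

```text
turn 0.001 then shift [-0.0138  0.0054  0.0908] pose [ 0.6359 -0.239   0.1408] 0.1456
```

View pics/t9.png

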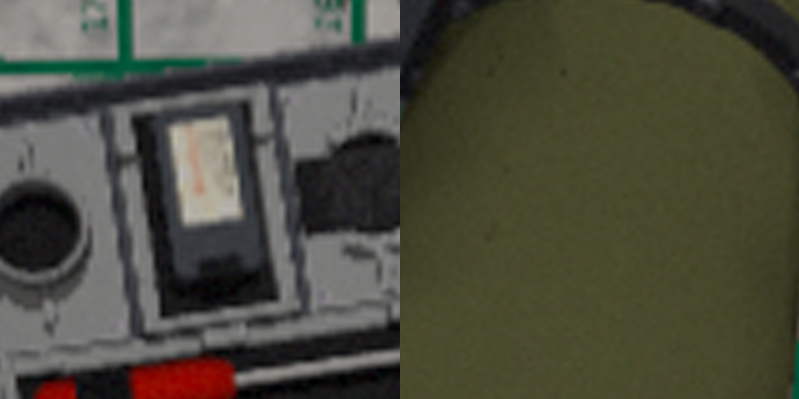

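The pack lies flat in its pocket, centred near (210,195) → (0.602,-0.005). The cup is next.

move_arm(increments=[[-0.0135,0.0065,0.02,0],[0,0,0.05,0],[0,0,0.025,0],[0,0,0,0],[0,0,0,0]], grip=0.66)

```text
time_s: 16.9
ee_pos: [0.6242, -0.248, 0.0477]
eef_rot: [3.14, -0.002, 0.146]
force: [0.4, 0.4, -0.2]
grip_width: 0.062
grip_force: 0.0
```

Run:
```python
from h import *
plan(.623,-.246,.0035,.145)
c=cams.camera("scene");cv2.imwrite("pics/t10.png",cv2.resize(c[190:290,360:480],(720,600),interpolation=cv2.INTER_CUBIC))
```

```text
turn 0.001 then shift [-0.0009 -0.0022  0.0442] pose [ 0.6242 -0.248   0.0477] 0.1456
```

View pics/t10.png

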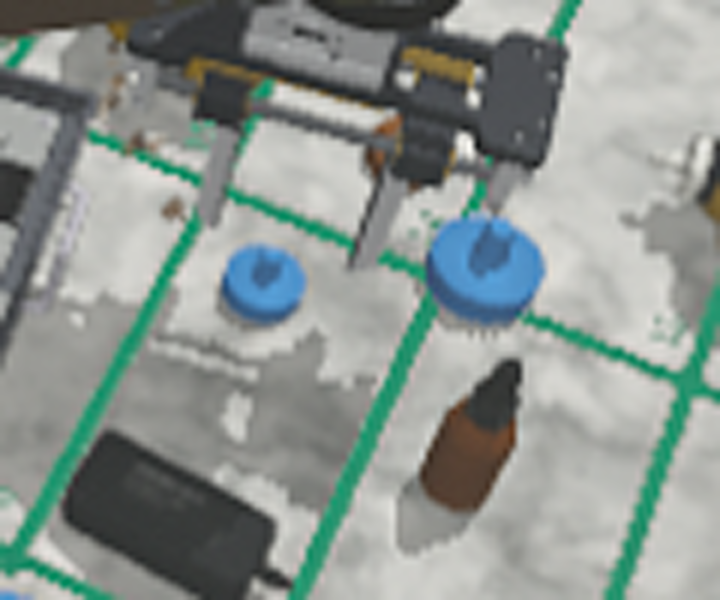

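The fingers straddle the small blue cup (263,285); the bigger blue one is at (485,270) and the bottle at (470,440). Projecting the fingertips down by 48 mm lands on the cup, so descend.

move_arm(increments=[[-0.001,-0.002,0.025,0],[0,0,0.013,0],[0,0,0.003,0],[0,0,0,0],[0,0,0,0]])

```text
time_s: 17.58
ee_pos: [0.6225, -0.2467, 0.0058]
eef_rot: [3.141, -0.001, 0.145]
force: [-0.7, -0.8, -0.6]
grip_width: 0.0619
grip_force: 0.0
```

move_arm(increments=[[0,0,0,0],[0,0,0,0],[0,0,0,0],[0,0,0,0],[0,0,0,0]], grip=0.25, force=20)

```text
time_s: 18.2
ee_pos: [0.6222, -0.2465, 0.0051]
eef_rot: [3.142, -0.0, 0.145]
force: [-0.9, 0.7, 2.1]
grip_width: 0.0378
grip_force: 20.0
```

move_arm(increments=[[0,0,-0.03,0],[0,0,-0.04,0],[0.0035,-0.0397,0,0],[0.0036,-0.0397,0,0],[0.0036,-0.0397,0,0],[0.0036,-0.0397,0,0],[0,0,0.03,0],[0,0,0,0],[0,0,0,0]])

```text
time_s: 19.32
ee_pos: [0.6137, -0.0878, 0.0458]
eef_rot: [3.141, -0.001, 0.144]
force: [-0.0, -0.7, -0.3]
grip_width: 0.0378
grip_force: 20.0
```

Run:
```python
from h import *
plan(.6134,-.0872,.0125,.145)
c=cams.camera("scene");cv2.imwrite("pics/t11.png",cv2.resize(c[170:270,290:410],(720,600),interpolation=cv2.INTER_CUBIC))
```

```text
turn -0.001 then shift [-0.0002 -0.0007  0.0333] pose [ 0.6137 -0.0878  0.0458] 0.1442
```

View pics/t11.png

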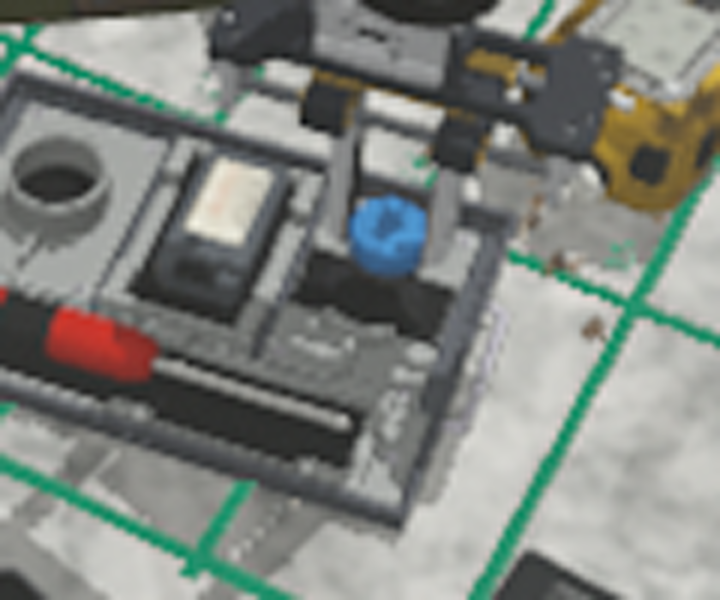

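The cup is held upright at (388,235), above its nest's slot. Lower it.

move_arm(increments=[[0,-0.0005,0.02,0],[0,0,0.008,0],[0,0,0.003,0],[0,0,0,0],[0,0,0,0]])

```text
time_s: 20.0
ee_pos: [0.6135, -0.0869, 0.0143]
eef_rot: [3.141, -0.001, 0.145]
force: [-0.4, 0.9, 0.1]
grip_width: 0.038
grip_force: 20.0
```

move_arm(increments=[[0,0,0.0015,0],[0,0,0.001,0],[0,0,0,0]])

```text
time_s: 20.38
ee_pos: [0.6133, -0.0868, 0.0114]
eef_rot: [-3.142, 0.0, 0.145]
force: [0.2, 0.8, -1.4]
grip_width: 0.0381
grip_force: 20.0
```

move_arm(increments=[[0,0,0.001,0],[0,0,0.001,0],[0,0,0,0]])

```text
time_s: 20.75
ee_pos: [0.6135, -0.0868, 0.0109]
eef_rot: [3.141, -0.0, 0.145]
force: [-7.2, 1.3, 14.9]
grip_width: 0.038
grip_force: 20.0
```

move_arm(increments=[[0,0,0,0],[0,0,0,0],[0,0,0,0]], grip=0.55)

```text
time_s: 21.12
ee_pos: [0.6132, -0.0868, 0.0093]
eef_rot: [-3.142, 0.0, 0.145]
force: [-0.4, -0.2, 0.4]
grip_width: 0.0515
grip_force: 0.0
```

move_arm(increments=[[0,0,-0.03,0],[0,0,-0.05,0],[0,0,-0.05,0],[-0.0144,0.0442,0,0],[-0.0144,0.0442,0,0],[-0.0144,0.0442,0,0],[-0.0144,0.0442,0,0],[-0.0144,0.0442,0,0],[-0.0142,0.0443,0,0],[0,0,0,0],[0,0,0,0]], grip=0.7)

```text
time_s: 22.5
ee_pos: [0.5663, -0.3612, 0.1391]
eef_rot: [-3.141, 0.0, 0.145]
force: [0.1, 0.8, 0.1]
grip_width: 0.0659
grip_force: 0.0
```

Run:
```python
from h import *
plan(.566,-.362,.033,.145)
c=cams.camera("scene");t=cams.camera("top")
for n in("dropper_bottle","cal_cup"):
  print(n,[(np.round(x["centre"]),round(x["conf"],2),np.round(at("scene",x["centre"],0.0),3)[:2]) for x in nets.mark_of("scene",n)])
p=telemetry.get_obs()["ee_pos"];print(proj("scene",[p,[.566,-.362,0],[.566,-.362,.1]]))
a=cv2.resize(c[210:310,380:480],(400,400),interpolation=cv2.INTER_CUBIC)
b=cv2.resize(t[150:230,270:370],(500,400),interpolation=cv2.INTER_CUBIC)[:,100:]
cv2.imwrite("pics/t12.png",np.hstack([a,b]))
```

```text
turn -0.0 then shift [-0.0004  0.0007  0.1061] pose [ 0.5663 -0.3612  0.1391] 0.1448
dropper_bottle [(array([430., 269.]), 0.82, array([ 0.565, -0.348]))]
cal_cup [(array([438., 237.]), 0.75, array([ 0.682, -0.334])), (array([353., 220.]), 0.49, array([ 0.615, -0.09 ])), (array([425., 216.]), 0.4, array([ 0.74 , -0.274]))]
[[448.94705187 241.89567293]
 [435.05949261 271.12676726]
 [444.97005662 251.13128828]]
```

View pics/t12.png

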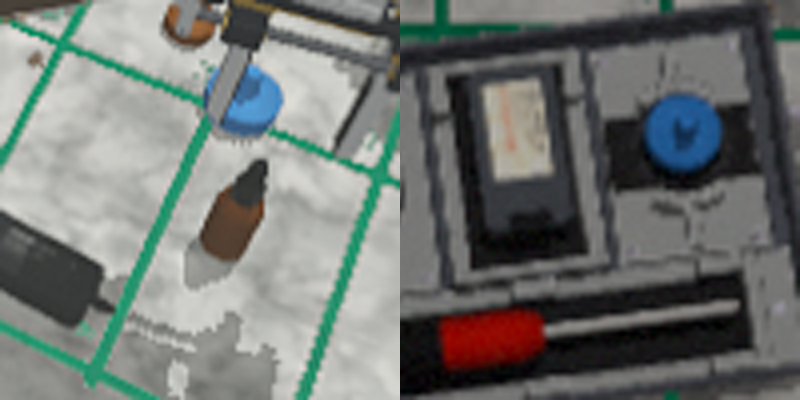

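The cup stands in its nest at (683,133) of the right half. The bottle's cap is at (261,162) and its foot near (217,245), matching the predicted position within a pixel. Go down on the bottle.

move_arm(increments=[[0,0.0007,0.035,0],[0,0,0.035,0],[0,0,0.025,0],[0,0,0.01,0],[0,0,0,0],[0,0,0,0]])

```text
time_s: 23.45
ee_pos: [0.567, -0.3627, 0.0358]
eef_rot: [3.14, -0.001, 0.145]
force: [-0.3, 0.1, -0.0]
grip_width: 0.0656
grip_force: 0.0
```

move_arm(increments=[[0,0,0,0],[0,0,0,0],[0,0,0,0],[0,0,0,0],[0,0,0,0],[0,0,0,0]], grip=0.2, force=20)

```text
time_s: 24.2
ee_pos: [0.5664, -0.3625, 0.0345]
eef_rot: [3.142, -0.0, 0.145]
force: [-0.4, 0.9, 0.9]
grip_width: 0.031
grip_force: 20.0
```

move_arm(increments=[[0,0,-0.04,0],[0,0,-0.04,0],[0.0096,-0.0486,0,0],[0.0096,-0.0486,0,0],[0.0096,-0.0486,0,0],[0.0096,-0.0486,0,0],[0.0096,-0.0486,0,0],[0.0096,-0.0486,0,0],[0.0096,-0.0486,0,0],[0.0096,-0.0486,0,0],[0.0098,-0.0489,0,0],[0,0,0.02,0],[0,0,0,0],[0,0,0,0]])

```text
time_s: 25.95
ee_pos: [0.5892, 0.0826, 0.095]
eef_rot: [3.141, -0.0, 0.144]
force: [-0.3, 0.5, -0.9]
grip_width: 0.0307
grip_force: 20.0
```

Run:
```python
from h import *
plan(.5888,.0835,.042,.145)
c=cams.camera("scene");cv2.imwrite("pics/t13.png",cv2.resize(c[150:250,250:370],(720,600),interpolation=cv2.INTER_CUBIC))
p=telemetry.get_obs()["ee_pos"]
q=proj("scene",[[*p[:2],p[2]-.0345],[.5888,.0835,.027],[.5888,.0835,.006]]);print((q-[250,150])*6)
```

```text
turn -0.001 then shift [-0.0003 -0.0009  0.053 ] pose [0.5892 0.0826 0.095 ] 0.1441
[[299.78801046 242.97519406]
 [298.86042371 286.8381808 ]
 [299.57063196 313.25519926]]
```

View pics/t13.png

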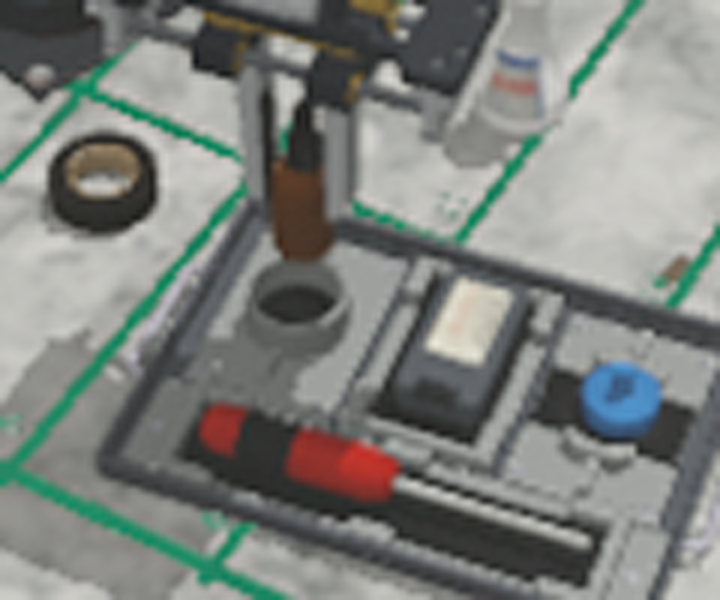

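The bottle hangs upright over the tube (rim centred at (299,296)), the foot near (302,249) on the same line. The offset is about 1-2 mm, well within the 7 mm clearance. Lower it.

move_arm(increments=[[-0.001,-0.0005,0.025,0],[0,0,0.015,0],[0,0,0.008,0],[0,0,0.003,0],[0,0,0,0],[0,0,0,0]])

```text
time_s: 26.75
ee_pos: [0.5882, 0.0835, 0.044]
eef_rot: [3.142, -0.001, 0.145]
force: [1.1, -0.1, 0.3]
grip_width: 0.0307
grip_force: 20.0
```

move_arm(increments=[[0,0,0.0015,0],[0,0,0.0015,0],[0,0,0,0]])

```text
time_s: 27.12
ee_pos: [0.5879, 0.0835, 0.0405]
eef_rot: [-3.142, -0.0, 0.145]
force: [-0.2, -0.1, 0.3]
grip_width: 0.0306
grip_force: 20.0
```

move_arm(increments=[[0,0,0.001,0],[0,0,0.001,0],[0,0,0,0]])

```text
time_s: 27.5
ee_pos: [0.5886, 0.0836, 0.0403]
eef_rot: [3.142, -0.002, 0.145]
force: [-5.8, 0.1, 18.1]
grip_width: 0.031
grip_force: 20.1
```

move_arm(increments=[[0,0,0,0],[0,0,0,0],[0,0,0,0]], grip=0.6)

```text
time_s: 27.88
ee_pos: [0.5877, 0.0835, 0.0382]
eef_rot: [-3.142, 0.0, 0.145]
force: [-0.1, -0.7, 0.1]
grip_width: 0.0549
grip_force: 0.0
```

move_arm(increments=[[0,0,-0.03,0],[0,0,-0.05,0],[0,0,-0.05,0],[0,-0.05,0,0],[0,-0.05,0,0],[0,-0.05,0,0],[0,-0.05,0,0],[0,0,0,0],[0,0,0,0],[0,0,0,0]])

```text
time_s: 29.12
ee_pos: [0.5593, 0.2802, 0.1685]
eef_rot: [3.141, 0.0, 0.143]
force: [0.1, -0.2, 0.1]
grip_width: 0.0565
grip_force: 0.0
```

Run:
```python
from h import *
c=cams.camera("scene");t=cams.camera("top")
a=cv2.resize(c[165:265,260:370],(440,400),interpolation=cv2.INTER_CUBIC)
b=cv2.resize(t[150:250,260:350],(360,400),interpolation=cv2.INTER_CUBIC)
cv2.imwrite("pics/t14.png",np.hstack([a,b]))
```

```text
(no output)
```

View pics/t14.png

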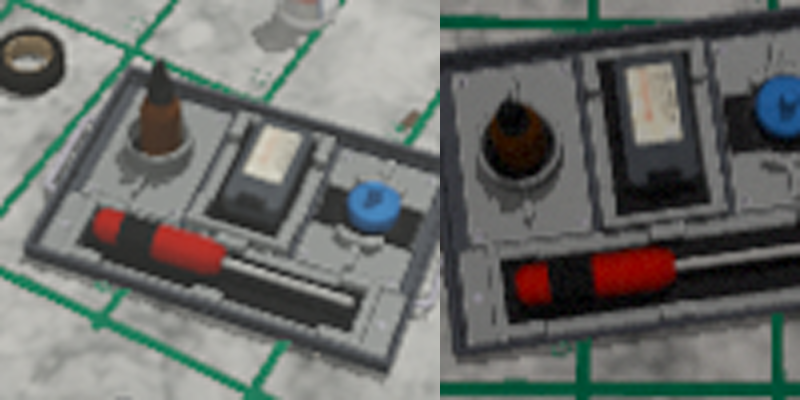

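The bottle stands upright in the tube (160,115), and the pack (265,170), the cup (373,207) and the screwdriver (160,245) all sit in their nests. The robot is clear of everything.

```bash
python3 -c "
from h import *
print(hand_in())"
```

```text
the job is handed in; nothing more can be done
None
```

The kit is handed in at about 29 s: the last pictures show the screwdriver, battery pack, calibration cup and dropper bottle each in its own nest. I never touched the charger or the inlet filter. The hand-in returned no verdict.

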